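# Close the dry-goods bin: lid under the lip, sprung latch over its edge

## Task

Close the dry-goods bin: slip the tongue of the wooden lid under the steel lip at the top of the sloping hatch and lay the lid flat in its seat, behind the two lower stops. Then secure it with the sprung latch at its lower edge: lift the wing, turn it a quarter turn so that it points straight up the slope over the lid, and let it down so that its spring clamps the lid. Leave the other things on the worktop where they are.

Things in the scene. Friction and masses are not known exactly. Their poses are not given: they have to be found in the camera images.
- hatch_seat: sloping seat of the hatch on a fixed white dry-goods bin (220 mm deep, 190 wide, 151 high). Origin: where the middle of the lid's underside belongs, 116 mm above the worktop. Axes: x up the 25 degree slope, y left across it, z square out of it. The opening is 84 mm (x) by 109 mm (y); side rails 8 mm high have their inner faces at y = +-77.8 mm
- hatch_lip (a point): middle of the lower edge of the steel lip at the hatch's upper end, 150 mm wide, at x = +66, z = 9 mm of hatch_seat. The lip's underside is 9 mm and its top 13 mm above the seat; the channel under it ends at x = +76 mm
- hatch_stops (a point): midway between the tops of the two lower stop lugs (5 mm high, 16 mm wide, at y = +-58 mm), at x = -60, z = 5 mm of hatch_seat; the lid's lower edge lies behind (above) them, so that it cannot slide down
- lid: lift-off lid, 0.22 kg: wooden panel 120 (x) x 150 (y) x 9 mm; a steel tongue 5 mm thick, 110 mm wide, level with the underside, reaches 12 mm past its upper (+x) edge. On top a flat-sided dark grip, 12 mm (x) by 66 mm (y), top 35 mm above the underside. Origin: middle of the panel's underside; z to the grip side. Starts flat on the worktop, grip up
- lid_grip (a point): in the lid's grip, on the lid's z axis, 24 mm above its underside
- latch_wing: sprung wing latch: steel bar 92 mm long (its x), 16 mm wide, 7 mm thick, with an upright black grip 46 mm (x) by 12 mm (y). Turns about its z, square to the slope at x = -92, y = 0 mm of hatch_seat, up to 1.75 rad either way from lying across the slope; either end serves. Origin on that axis, 3 mm above the seat when down; bar from z = 2 to 9 mm, grip's top at 33 mm
- latch_grip (a point): in the latch's upright grip, on its turning axis, 24 mm above latch_wing's origin
- latch_lift (a joint): lift of the latch square to the slope (m): 0 down, 0.012 at its stop; a spring pulls it down, 4 N at 0, 9.5 N at the stop. Down, the bar is 4 mm too low to pass over the seated lid, so it must be lifted to turn; resting on the lid it reads about 0.004
- salt_shaker: a clear salt shaker, 44 mm wide, 90 mm tall, origin at its foot; a bystander
- marker_pen: a marker pen, 135 mm long; a bystander
- mug_white: a white mug, 101 mm tall; a bystander

How it is judged:
By the outcome, as a careful person would: the job done as asked, in the order asked, and still so for the second after the job is handed in, with the robot touching nothing.
It also fails if it takes over 61 s, if anything falls off the work surface, if the arm or the gripper's body presses on something with over 40 N, if the wrist force passes 120 N, or if a joint passes its speed limit or range.

## Robot

A 6-joint arm with a two-finger parallel gripper is mounted at the origin on a cart in front of the work surface, level with it; the furniture and walls round the work are solid. World frame = base frame: x ahead of the robot, y to its left, z up, the work surface at z = 0. Lengths are in m, angles in rad, forces in N, time in s.
With the tool pointing down it reaches from about 0.35 to 0.775 m from the base axis. Payload 5.5 kg.
Tool frame: the origin (TCP) lies on the centre line of the jaws, within the pads' length; the fingertips stand 11 mm ahead of it and the grasp point (between the pads) lies 8 mm behind it; z points along the fingers, y is the line along which they close (so a half turn about z gives the same grasp; the last joint's range is limited). The gripper opens to 85 mm and grips with 20 to 120 N. Pads are 22 mm wide; open, the fingers measure 114 mm over their backs; the gripper's body (76 mm by 85 mm) begins 54 mm behind the grasp point. The pads swing forward as they close: fully open they stand 13 mm farther back than shut.
Start: joints at [1.154, 0.313, 0.046, 1.304, 0, 1.431], TCP at [0.157, 0.553, 0.242] pointing down, gripper open.
Joint ranges: [-2.76, 2.76], [-0.86, 1.69], [-1.03, 1.26], [-2.2, 2.34], [-1.47, 1.5], [-3.14, 3.14]. Speed limits (rad/s): [2.57, 2.57, 3.14, 3.14, 3.14, 3.14].

## Interface

Orientations are given as a unit quaternion [w, x, y, z].
In Python, from workcell import env, viewer, order, models gives the robot as it stands.
- The arm moves only by the tool drive_tool, never from a script. Its argument "series" is a list that holds one entry, the list of rows, each a list of 6 numbers: the shift along the tool's x, y, z each as a share of 120 mm, from -1 to 1, then the turn, a rotation vector about the tool's x, y, z each as a share of 180 degrees, from -1 to 1. A call has 1 to 20 rows; each row shifts and turns the commanded pose from where the row before left it, along the tool's axes as they then stand; what a row does not reach is not made up. A row lasts 1/8 s, in which the tool goes at most 62.5 mm and 10.7 degrees, less where a joint would pass 70% of its speed; a pose out of reach is approached as far as the arm can. A call with a number of a shift or a turn outside -1 to 1 is refused whole. A call with a gripper value outside its range is refused whole. "jaw" is the opening, from -1 (shut) to 1 (fully open), set as the call begins (left out, the last holds). The fingers move at their own pace and stop on an object; "grip_force" is the grip in N (left out, the last holds). Time passes only in rows, so rows that do not move let the fingers close. It gives the time, the measured TCP pose, the force, the opening and the grip force at its end, in the units of the state.
- env.get_state(): the state, without advancing time (a new reading comes with each control period).
- viewer.read_camera(name): name is "scene" or "top" or "wrist"; returns the picture (480x640x3 uint8, red, green, blue); there is no depth.
- viewer.camera_info(name): a dict with "intrinsics" (3x3 intrinsics, pixels), "R" (3x3) and "t" (3): a world point X has camera coordinates R X + t; the wrist camera has in their place "T_tool_cam" (4x4, takes a point from camera to tool coordinates, whose origin is the TCP and whose axes are the flange's). Camera axes: x right, y down, z forward; pixel columns grow to the right and rows downward; lengths in m; the calibration is good to about 2 mm. A picture is of the moment at which its call begins: read the wrist's pose just before it. camera_info takes no time and is no camera call.
- order.hand_in(): hands the job in; it is judged then, once.
Trained networks look in the newest picture that a camera, given by its name, has taken for a name from the list of things; names that differ only in an ending like _2 or _b are one class to them, and where a whole thing is asked for, a point or a joint stands for the part that bears it (a point fixed in the world has none). Each returns a list of dicts, best first, with "score" (0 to 1); they miss things now and then, are a little off and sometimes report something else, mostly with a low value. They report only what shows in the picture. A call takes as long as a camera call.
- models.silhouettes(label, camera): "region" (480x640 bool, what is visible of it) and "location" ([column, row] in pixels, amid what is visible of it).
The state is a dict: "clock": time; "joint_pos": joint angles; "qvel": joint speeds; "tau": joint torques, N m; "tcp_pos": TCP position; "orientation": TCP orientation; "wrist_force": force on the tool from outside, world axes, zero at the start; "ft_torque": the same for the moment, N m; "finger_gap": finger opening in m; "grip_force": force on a finger pad.
Only numpy, scipy, OpenCV 4.12 (cv2) and the standard library are available. Lean on these libraries where they do the work, as an engineer would, in place of code of your own. Each camera call takes 0.05 s, during which the arm holds its last target. There are 200 camera calls.

## Working session

There is one attempt and no reset: what is moved stays moved. The work goes in short steps, Python scripts to look and compute and a tool call to move; the robot and the scene stay as the last step left them, time stands still between calls to the robot, and variables do not carry over. Pictures are saved under pics/ and viewed, at most 10 in all, crops included, and the job is handed in when it is done.

Besides the shell and the picture viewer there is one more tool, called after "Request:" by a JSON object that holds its "api" and its "payload". drive_tool: Moves the arm, as the interface text tells. Its arguments: {"type":"object","properties":{"series":{"type":"array"},"jaw":{"type":"number"},"grip_force":{"type":"number"}},"required":["series"]}

```bash
mkdir -p pics; ls; python3 - <<'E'
from workcell import env, viewer, order, models
import cv2,numpy as np
print(env.get_state())
a=viewer.read_camera("scene");b=viewer.read_camera("top")
cv2.imwrite("pics/s.png",a[...,::-1]);cv2.imwrite("pics/t.png",b[...,::-1])
for c in("scene","top","wrist"):print(c,{k:np.round(v,4).tolist() for k,v in viewer.camera_info(c).items()})
for c in("scene","top"):
  for n in("lid","lid_grip","latch_wing","hatch_seat","salt_shaker","marker_pen","mug_white"):
    print(c,n,[(round(d["score"],2),np.round(d["location"]).tolist(),int(d["region"].sum())) for d in models.silhouettes(n,c)][:3])
E
```

```text
pics
{'clock': 0.0, 'joint_pos': array([1.15440506e+00, 3.14000425e-01, 4.49555005e-02, 1.30360557e+00,
       7.84329101e-06, 1.43121909e+00]), 'qvel': array([-0.00145377,  0.00121607, -0.0004073 ,  0.001477  ,  0.00080598,
       -0.00054239]), 'tau': array([-8.76422437e-04, -4.80624032e+01,  2.98536712e+01,  1.93870033e-02,
       -1.79348663e-04, -3.43428087e-05]), 'tcp_pos': array([0.15693153, 0.55264601, 0.24139925]), 'orientation': array([-2.58178792e-04,  1.37965483e-01,  9.90436604e-01, -8.90415160e-04]), 'wrist_force': array([-0.21618451,  0.31961117,  0.37336847]), 'ft_torque': array([-0.01226236, -0.00460362, -0.03808422]), 'grip_force': 0.0, 'finger_gap': 0.08531347574647662}
scene {'intrinsics': [[502.3913, 0.0, 318.5953], [0.0, 502.3913, 241.1926], [0.0, 0.0, 1.0]], 'R': [[-0.6397, -0.7684, 0.0212], [-0.4128, 0.3201, -0.8527], [0.6484, -0.5542, -0.5219]], 't': [0.3271, 0.3422, 0.6476]}
top {'intrinsics': [[516.8848, 0.0, 315.4614], [0.0, 516.8848, 239.6115], [0.0, 0.0, 1.0]], 'R': [[-0.0003, -0.9999, 0.014], [-0.9802, -0.0025, -0.1982], [0.1982, -0.0137, -0.9801]], 't'
[... 282 characters left out ...]
1.0, 275.0], 2660)]
scene lid_grip [(0.65, [391.0, 278.0], 2619), (0.56, [214.0, 289.0], 7743)]
scene latch_wing [(0.74, [242.0, 302.0], 548)]
scene hatch_seat [(0.74, [393.0, 279.0], 2633), (0.65, [213.0, 288.0], 7604)]
scene salt_shaker [(0.86, [349.0, 231.0], 587)]
scene marker_pen [(0.97, [336.0, 333.0], 486)]
scene mug_white [(0.66, [348.0, 198.0], 1264)]
top lid [(0.53, [202.0, 268.0], 290)]
top lid_grip [(0.81, [360.0, 285.0], 3283)]
top latch_wing [(0.66, [202.0, 268.0], 338)]
top hatch_seat [(0.71, [200.0, 248.0], 5155)]
top salt_shaker [(0.71, [202.0, 245.0], 5156), (0.7, [364.0, 218.0], 300)]
top marker_pen [(0.72, [269.0, 312.0], 393)]
top mug_white [(0.87, [400.0, 181.0], 1413)]
```

```bash
python3 - <<'E'
import cv2
a=cv2.imread("pics/s.png")[170:400,120:450];b=cv2.imread("pics/t.png")[140:350,120:440]
cv2.imwrite("pics/s2.png",cv2.resize(a,None,fx=2.4,fy=2.4,interpolation=2));cv2.imwrite("pics/t2.png",cv2.resize(b,None,fx=2.5,fy=2.5,interpolation=2))
E
```

```text
(no output)
```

View pics/s2.png

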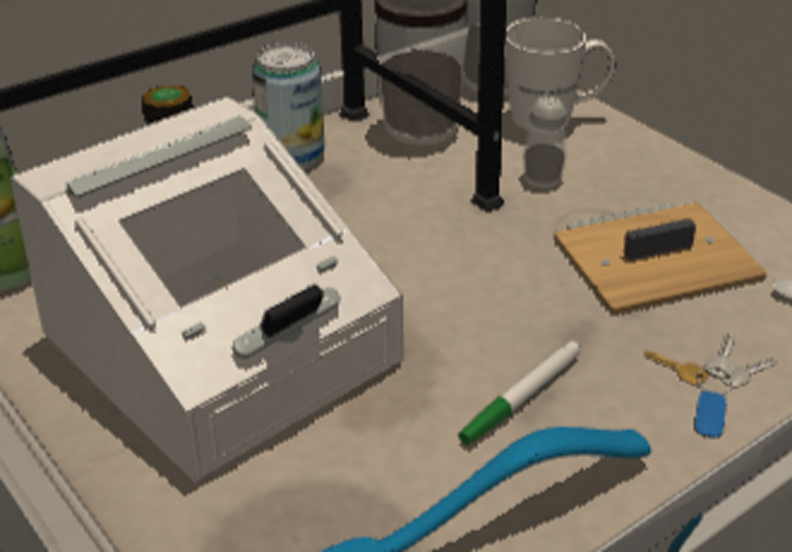

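View pics/t2.png

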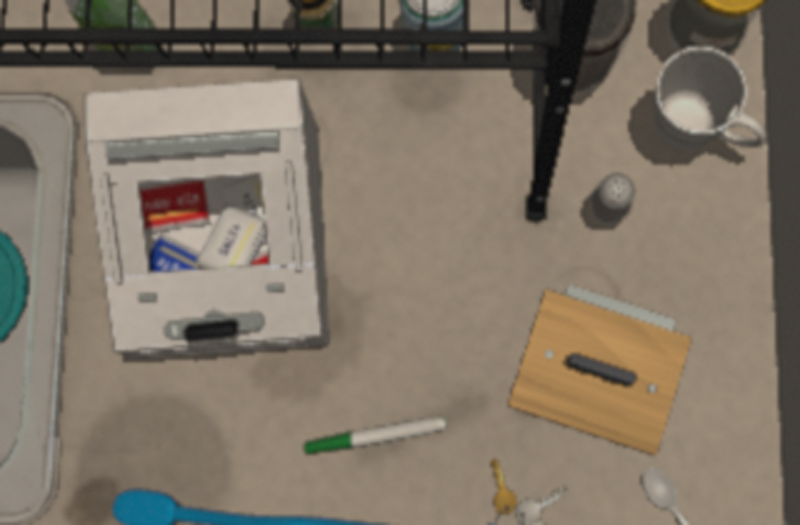

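```bash
cat > h.py <<'E'
from workcell import env, viewer, order, models
import numpy as np, cv2
from scipy.optimize import least_squares
from scipy.spatial.transform import Rotation as Ro
np.set_printoptions(precision=4,suppress=True)
def cam(name,st=None):
    i=viewer.camera_info(name);K=np.array(i["intrinsics"])
    if name!="wrist": return K,np.array(i["R"]),np.array(i["t"])
    w=np.eye(4);w[:3,:3]=Rq(st["orientation"]);w[:3,3]=st["tcp_pos"]
    m=np.linalg.inv(w@np.array(i["T_tool_cam"]));return K,m[:3,:3],m[:3,3]
def Rq(q): return Ro.from_quat(np.r_[q[1:],q[0]]).as_matrix()
def proj(c,X):
    K,R,t=c;p=(np.atleast_2d(X)@R.T+t)@K.T;return p[:,:2]/p[:,2:]
def seatR(yaw): return Ro.from_euler("ZY",[yaw,-np.radians(25)]).as_matrix()
def fit(kind,obs,x0):
    "obs: list of (cam, pts local mm, pixels)"
    def pose(p): return (np.r_[p[:2],0.116],seatR(p[2])) if kind=="seat" else (np.r_[p[:2],0.],Ro.from_euler("z",p[2]).as_matrix())
    def f(p):
        o,R=pose(p);return np.concatenate([(proj(c,np.array(L)/1000@R.T+o)-np.array(u)).ravel() for c,L,u in obs])
    r=least_squares(f,x0,loss="soft_l1");return r.x,[a for a in np.round(f(r.x).reshape(-1,2),1).tolist()]
E
python3 - <<'E'
from h import *
T=lambda L:(np.array(L)/2.5+[120,140]).tolist()
S=lambda L:(np.array(L)/2.4+[120,170]).tolist()
c=[(60,75,9),(60,-75,9),(-60,-75,9),(-60,75,9)]
ct,cs=cam("top"),cam("scene")
for o in ([(ct,c,T([(546,291),(691,338),(656,453),(510,405)]))],[(cs,c,S([(555,236),(697,205),(766,272),(614,308)]))]):
    print(*fit("lid",o,[.5,-.1,-.3]))
c=[(42,54.5,0),(42,-54.5,0),(-42,-54.5,0),(-42,54.5,0),(-60,58,5),(-60,-58,5),(66,75,13),(66,-75,13)]
for o in ([(ct,c,T([(138,181),(262,173),(270,264),(149,272),(148,296),(275,286),(108,160),(279,148)]))],[(cs,c,S([(121,219),(245,169),(306,247),(178,304),(194,328),(327,262),(76,203),(250,134)]))]):
    print(*fit("seat",o,[.6,.2,0]))
# rack foot / bars
for n,u in (("foot top",T([(535,215)])),):
    K,R,t=ct;d=R.T@np.linalg.inv(K)@np.r_[u[0],1];C=-R.T@t
    print(n,C-d*C[2]/d[2])
# rack upper front bar: intersect vertical plane x: match top bar y-row 62 w/ scene bar line
for z in (0.2,.25,.3,.35,.4):
    K,R,t=ct;C=-R.T@t
    for u in T([(60,60),(300,50)]),:
        P=[C+(R.T@np.linalg.inv(K)@np.r_[q,1])*( (z-C[2])/(R.T@np.linalg.inv(K)@np.r_[q,1])[2]) for q in u]
        print(z,np.array(P),(proj(cs,np.array(P))-[120,170])*2.4)
E
```

```text
[ 0.4921 -0.1918 -0.3194] [[-0.3, -1.0], [0.8, -0.5], [0.4, 1.2], [-1.2, 0.4]]
[ 0.4887 -0.1896 -0.3136] [[-1.0, -1.3], [-0.0, -1.2], [1.1, 0.5], [-0.0, 1.0]]
[0.6123 0.1711 0.0732] [[-0.1, 0.3], [-0.4, 0.2], [0.2, 0.4], [0.2, 0.5], [-0.5, -0.7], [0.3, -0.3], [-0.2, -0.4], [0.4, -0.2]]
[0.6084 0.1729 0.0806] [[-1.2, 1.4], [-0.3, -0.0], [0.5, 0.6], [1.6, 2.3], [-0.5, -0.2], [-0.3, -0.7], [0.0, -2.1], [0.7, -2.6]]
foot top [ 0.6479 -0.1304  0.    ]
0.2 [[0.7357 0.2822 0.2   ]
 [0.7456 0.0792 0.2   ]] [[-20.3858 112.7148]
 [223.3613  34.9912]]
0.25 [[0.7179 0.2655 0.25  ]
 [0.7273 0.0722 0.25  ]] [[ -0.8181  52.1523]
 [237.3169 -17.2959]]
0.3 [[0.7    0.2489 0.3   ]
 [0.7089 0.0652 0.3   ]] [[ 20.1299 -12.6821]
 [252.3142 -73.4861]]
0.35 [[0.6821 0.2322 0.35  ]
 [0.6906 0.0583 0.35  ]] [[  42.6095  -82.257 ]
 [ 268.4745 -134.0334]]
0.4 [[0.6642 0.2156 0.4   ]
 [0.6722 0.0513 0.4   ]] [[  66.7952 -157.1121]
 [ 285.9384 -199.465 ]]
```

```bash
cat >> h.py <<'E'
def M(R,p): m=np.eye(4);m[:3,:3]=R;m[:3,3]=p;return m
def now():
    s=env.get_state();return M(Rq(s["orientation"]),s["tcp_pos"]),s
def row(T0,T1,n):
    "row to repeat n times from T0 to T1"
    D=np.linalg.inv(T0)@T1;w=Ro.from_matrix(D[:3,:3]).as_rotvec()/n;r=Ro.from_rotvec(w).as_matrix()
    A=sum(np.linalg.matrix_power(r,k) for k in range(n));v=np.linalg.solve(A,D[:3,3])
    print("row x%d"%n,np.round(np.r_[v/.12,w/np.pi],4).tolist(),"mm/row %.0f deg/row %.1f"%(np.linalg.norm(v)*1e3,np.degrees(np.linalg.norm(w))))
G=np.array([[0,1.,0],[1,0,0],[0,0,-1]])   # tool y = thing x, tool x = thing y, tool z = -z
def lidT(x,y,yaw,h): return M(Ro.from_euler("z",yaw).as_matrix()@G,[x,y,h])
E
python3 - <<'E'
from h import *
T,s=now()
row(T,lidT(.485,-.19,-.317,.215),14)
E
```

```text
row x14 [-0.5351, -0.0703, 0.0163, 0.0, -0.0, 0.0366] mm/row 65 deg/row 6.6
```

Request:
{"api": "drive_tool", "payload": {"series": [[[-0.44, -0.057, 0.0134, 0, 0, 0.03], [-0.44, -0.057, 0.0134, 0, 0, 0.03], [-0.44, -0.057, 0.0134, 0, 0, 0.03], [-0.44, -0.057, 0.0134, 0, 0, 0.03], [-0.44, -0.057, 0.0134, 0, 0, 0.03], [-0.44, -0.057, 0.0134, 0, 0, 0.03], [-0.44, -0.057, 0.0134, 0, 0, 0.03], [-0.44, -0.057, 0.0134, 0, 0, 0.03], [-0.44, -0.057, 0.0134, 0, 0, 0.03], [-0.44, -0.057, 0.0134, 0, 0, 0.03], [-0.44, -0.057, 0.0134, 0, 0, 0.03], [-0.44, -0.057, 0.0134, 0, 0, 0.03], [-0.44, -0.057, 0.0134, 0, 0, 0.03], [-0.44, -0.057, 0.0134, 0, 0, 0.03], [-0.44, -0.057, 0.0134, 0, 0, 0.03], [-0.44, -0.057, 0.0134, 0, 0, 0.03], [-0.44, -0.057, 0.0134, 0, 0, 0.03], [0, 0, 0, 0, 0, 0], [0, 0, 0, 0, 0, 0]]], "jaw": 1}}

```text
clock: 3.18
tcp_pos: [0.4815, -0.1908, 0.215]
orientation: [-0.0, 0.807, 0.59, 0.0]
wrist_force: [-0.7, 0.3, -0.0]
finger_gap: 0.0855
grip_force: 0.0
```

```bash
python3 - <<'E'
from h import *
T,s=now();print(T,s["joint_pos"])
a=viewer.read_camera("wrist");cv2.imwrite("pics/w.png",a[...,::-1])
for n in("lid","lid_grip"):
    print(n,[(round(d["score"],2),np.round(d["location"]).tolist(),int(d["region"].sum())) for d in models.silhouettes(n,"wrist")][:3])
E
```

```text
[[ 0.3037  0.9528  0.0001  0.4815]
 [ 0.9528 -0.3037  0.0005 -0.1908]
 [ 0.0005 -0.     -1.      0.215 ]
 [ 0.      0.      0.      1.    ]] [-0.5327  0.2131 -0.1546  1.2033  0.0005  1.3466]
lid [(0.85, [350.0, 189.0], 27420)]
lid_grip [(0.79, [348.0, 191.0], 27512)]
```

View pics/w.png

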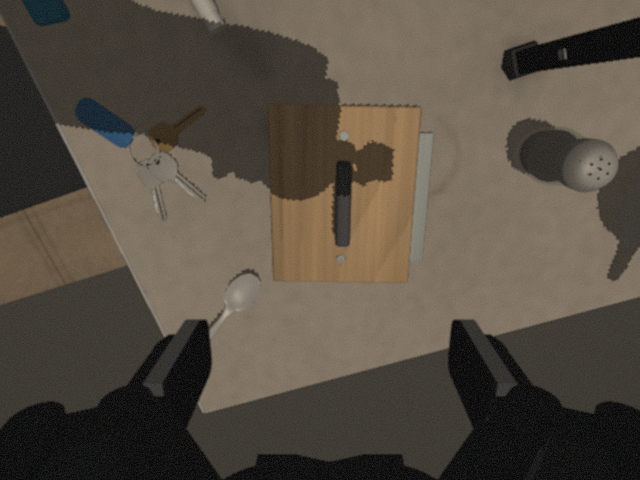

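```bash
python3 - <<'E'
from h import *
T,s=now();cw=cam("wrist",s)
c=[(60,75,9),(60,-75,9),(-60,-75,9),(-60,75,9),(0,33,35),(0,-33,35)]
p,r=fit("lid",[(cw,c,[(421,106),(408,282),(274,282),(269,105),(344,162),(343,245)])],[.49,-.19,-.317]);print(p,r)
row(T,lidT(p[0],p[1],p[2],.075),5); row(lidT(p[0],p[1],p[2],.075),lidT(p[0],p[1],p[2],.023),3)
E
```

```text
[ 0.4933 -0.1887 -0.311 ] [[0.7, -1.2], [0.8, 0.4], [-0.4, -0.4], [-2.5, -1.1], [0.3, 1.8], [-0.1, 2.2]]
row x5 [0.0073, 0.0175, 0.2334, 0.0, -0.0, 0.0003] mm/row 28 deg/row 0.1
row x3 [-0.0, 0.0, 0.1444, 0.0, 0.0, 0.0] mm/row 17 deg/row 0.0
```

Request:
{"api": "drive_tool", "payload": {"series": [[[0.007, 0.0175, 0.233, 0, 0, 0], [0.007, 0.0175, 0.233, 0, 0, 0], [0.007, 0.0175, 0.233, 0, 0, 0], [0.007, 0.0175, 0.233, 0, 0, 0], [0.007, 0.0175, 0.233, 0, 0, 0], [0, 0, 0.145, 0, 0, 0], [0, 0, 0.145, 0, 0, 0], [0, 0, 0.145, 0, 0, 0], [0, 0, 0, 0, 0, 0], [0, 0, 0, 0, 0, 0]]], "jaw": 1}}

```text
clock: 4.58
tcp_pos: [0.4935, -0.1895, 0.0235]
orientation: [0.0, 0.807, 0.591, 0.0]
wrist_force: [0.2, 0.0, 0.4]
finger_gap: 0.0854
grip_force: 0.0
```

Request:
{"api": "drive_tool", "payload": {"series": [[[0, 0, 0, 0, 0, 0], [0, 0, 0, 0, 0, 0], [0, 0, 0, 0, 0, 0], [0, 0, 0, 0, 0, 0], [0, 0, 0, 0, 0, 0], [0, 0, 0, 0, 0, 0], [0, 0, 0, 0, 0, 0], [0, 0, 0, 0, 0, 0]]], "jaw": -1, "grip_force": 60}}

```text
clock: 5.58
tcp_pos: [0.493, -0.1902, 0.0232]
orientation: [0.0, 0.807, 0.59, 0.0]
wrist_force: [-0.1, -0.2, 6.1]
finger_gap: 0.0107
grip_force: 59.8
```

Request:
{"api": "drive_tool", "payload": {"series": [[[0, 0, -0.1, 0, 0, 0], [0, 0, -0.3, 0, 0, 0], [0, 0, -0.4, 0, 0, 0], [0, 0, -0.4, 0, 0, 0], [0, 0, -0.4, 0, 0, 0], [0, 0, -0.4, 0, 0, 0], [0, 0, 0, 0, 0, 0], [0, 0, 0, 0, 0, 0]]]}}

```text
clock: 6.58
tcp_pos: [0.4923, -0.1897, 0.2621]
orientation: [-0.001, 0.807, 0.59, -0.0]
wrist_force: [-0.1, 0.8, -2.6]
finger_gap: 0.011
grip_force: 58.8
```

```bash
cat >> h.py <<'E'
SEAT=M(seatR(.082),[.613,.173,.116])
LIDTOOL=M(G,[0,0,.0232])   # tool in lid frame
def ins(xt,zt,a,y=0.,S=SEAT,L=LIDTOOL):
    "tool pose with the tongue tip's underside at seat (xt,zt) mm, lid tilted a deg"
    R=Ro.from_euler("y",a,degrees=True).as_matrix()
    return S@M(R,np.array([xt,y,zt])/1000-R@[.072,0,0])@L
E
python3 - <<'E'
from h import *
T,s=now();print(T[:3,3],s["wrist_force"],s["ft_torque"])
a=viewer.read_camera("wrist");cv2.imwrite("pics/w2.png",a[...,::-1])
print([(round(d["score"],2),np.round(d["location"]).tolist(),int(d["region"].sum())) for d in models.silhouettes("lid","wrist")][:3])
cw=cam("wrist",s);c=np.array([(60,75,9),(60,-75,9),(-60,-75,9),(-60,75,9),(0,33,35),(72,55,5),(72,-55,5)])/1e3
L=T@np.linalg.inv(LIDTOOL);print(proj(cw,c@L[:3,:3].T+L[:3,3]))
row(T,ins(52,80,8),12);row(ins(52,80,8),ins(54,15,8),5)
E
```

```text
[ 0.4923 -0.1897  0.2621] [-0.065   0.8    -2.5663] [ 0.0437  0.074  -0.0015]
[(0.67, [342.0, 242.0], 83227)]
[[507.4486 122.9949]
 [462.2198 465.9397]
 [197.7185 465.6104]
 [153.7387 122.6296]
 [330.4974 266.7195]
 [528.4715 179.5113]
 [490.9066 423.8587]]
row x12 [0.2524, 0.0032, 0.0385, -0.0078, 0.0015, -0.0103] mm/row 31 deg/row 2.3
row x5 [-0.0, 0.0184, 0.1068, 0.0, -0.0, -0.0] mm/row 13 deg/row 0.0
```

View pics/w2.png

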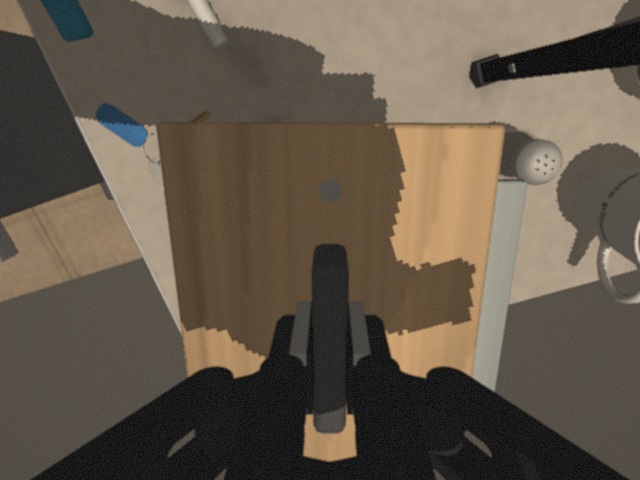

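Request:
{"api": "drive_tool", "payload": {"series": [[[0.2524, 0.0032, 0.0385, -0.0078, 0.0015, -0.0103], [0.2524, 0.0032, 0.0385, -0.0078, 0.0015, -0.0103], [0.2524, 0.0032, 0.0385, -0.0078, 0.0015, -0.0103], [0.2524, 0.0032, 0.0385, -0.0078, 0.0015, -0.0103], [0.2524, 0.0032, 0.0385, -0.0078, 0.0015, -0.0103], [0.2524, 0.0032, 0.0385, -0.0078, 0.0015, -0.0103], [0.2524, 0.0032, 0.0385, -0.0078, 0.0015, -0.0103], [0.2524, 0.0032, 0.0385, -0.0078, 0.0015, -0.0103], [0.2524, 0.0032, 0.0385, -0.0078, 0.0015, -0.0103], [0.2524, 0.0032, 0.0385, -0.0078, 0.0015, -0.0103], [0.2524, 0.0032, 0.0385, -0.0078, 0.0015, -0.0103], [0.2524, 0.0032, 0.0385, -0.0078, 0.0015, -0.0103], [0, 0, 0, 0, 0, 0], [0, 0, 0, 0, 0, 0]]]}}

```text
clock: 8.43
tcp_pos: [0.5503, 0.1673, 0.2107]
orientation: [0.1, 0.67, 0.728, 0.107]
wrist_force: [1.3, -0.5, -2.3]
finger_gap: 0.0109
grip_force: 58.8
```

```bash
python3 - <<'E'
from h import *
T,s=now();print(T[:3,3],s["wrist_force"],s["ft_torque"],s["joint_pos"])
D=np.linalg.inv(ins(52,80,8))@T;print(D[:3,3],Ro.from_matrix(D[:3,:3]).as_rotvec(degrees=True))
a=viewer.read_camera("wrist");b=viewer.read_camera("scene");t=viewer.read_camera("top")
w=cv2.resize(a,(400,300))
o=np.hstack([cv2.resize(b[150:350,120:320],(400,400)),cv2.resize(t[140:300,140:300],(400,400))])
cv2.imwrite("pics/m.png",o[...,::-1]); cv2.imwrite("pics/wm.png",a[...,::-1])
row(T,ins(54,15,8),5)
E
```

```text
[0.5503 0.1673 0.2107] [ 1.3249 -0.4585 -2.2512] [-0.0507  0.3641  0.017 ] [ 0.1692  0.1027 -0.3447  0.8299 -0.0271  1.653 ]
[-0.0006 -0.0009  0.0007] [ 0.1206 -0.102  -0.0774]
row x5 [0.0011, 0.02, 0.1056, -0.0001, 0.0001, 0.0001] mm/row 13 deg/row 0.0
```

View pics/m.png

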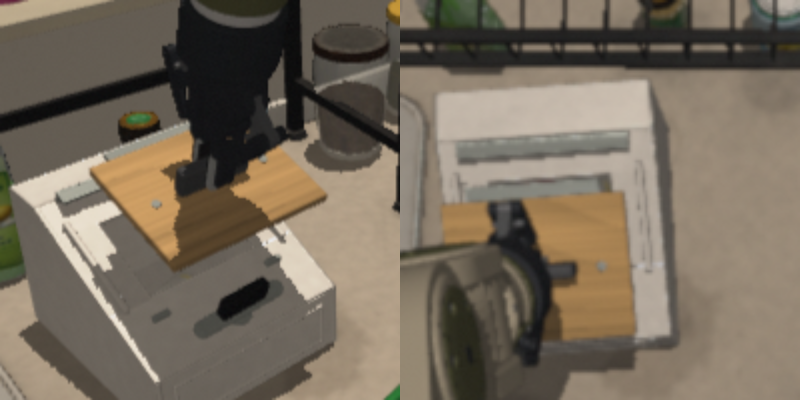

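View pics/wm.png

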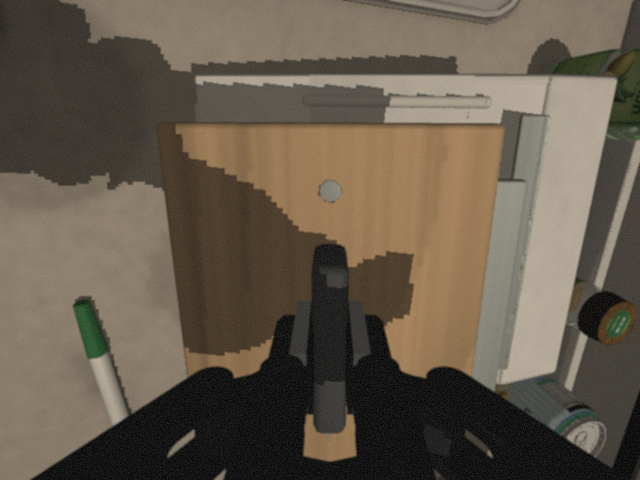

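```bash
python3 - <<'E'
from h import *
T,s=now();cw=cam("wrist",s)
P=np.array([(66,75,13),(78,75,13),(78,-75,13),(80,-75,13),(-30,77.8,8),(40,77.8,8),(60,77.8,8)])/1e3
for S in (SEAT,M(seatR(.082),[.613,.176,.116]),M(seatR(.092),[.613,.173,.116])):print(proj(cw,P@S[:3,:3].T+S[:3,3]).round(1).tolist())
a=cv2.imread("pics/wm.png")
print(a[95:125:1,460].sum(1)//3, a[105:125,530].sum(1)//3, a[140,500:560].sum(1)//3,a[360,480:530].sum(1)//3)
E
```

```text
[[516.9, 113.0], [542.0, 113.2], [502.2, 367.3], [505.6, 367.5], [330.2, 106.5], [462.7, 106.9], [502.7, 107.0]]
[[518.1, 106.8], [543.4, 106.9], [503.2, 363.0], [506.6, 363.3], [330.6, 100.8], [463.7, 100.9], [503.9, 100.9]]
[[515.8, 111.9], [541.0, 111.8], [503.4, 366.1], [506.8, 366.4], [328.8, 107.1], [461.5, 106.3], [501.6, 106.0]]
[113  99 123 139 154 156 161 158 156 154 145 133 125 140 153 165 161 163
 163 161 159 164 163 162 167 164 162 146 103  80] [172 169 171 170 170 169 171 160 115  87  88 110 126 132 130 125 126 126
 127 127] [117 114 107  94  83  81  85  85  88  89  86  86  84  87  83  80  70  62
  79 100 125 125 129 127 129 129 129 128 125 123 130 131 130 132 130 131
 134 138 135 131 123 120 120 125 141 157 152 157 161 164 162 161 161 163
 164 161 163 164 168 166] [124 124 128 126 127 125 128 125 127 126 124 123 121 120 121 124 127 121
 119 115 112 117 115 117 111 119 114 121 129 151 166 171 168 166 168 168
 166 168 169 166 169 169 167 165 171 169 169 168 170 169]
```

Request:
{"api": "drive_tool", "payload": {"series": [[[0.001, 0.02, 0.1056, 0, 0, 0], [0.001, 0.02, 0.1056, 0, 0, 0], [0.001, 0.02, 0.1056, 0, 0, 0], [0.001, 0.02, 0.1056, 0, 0, 0], [0.001, 0.02, 0.1056, 0, 0, 0], [0, 0, 0, 0, 0, 0], [0, 0, 0, 0, 0, 0]]]}}

```text
clock: 9.45
tcp_pos: [0.5813, 0.1706, 0.1551]
orientation: [0.101, 0.67, 0.728, 0.109]
wrist_force: [0.8, 0.1, -2.7]
finger_gap: 0.0108
grip_force: 58.8
```

```bash
python3 - <<'E'
from h import *
T,s=now();print(s["wrist_force"],s["ft_torque"])
row(T,ins(55,5,8),2);row(ins(55,5,8),ins(55,3,8),2);row(ins(55,3,8),ins(60,3,8),2)
E
```

```text
[ 0.7583  0.1338 -2.7032] [-0.0525  0.3977  0.0074]
row x2 [-0.0009, 0.0031, 0.0455, 0.0001, 0.0002, 0.0002] mm/row 5 deg/row 0.1
row x2 [-0.0, 0.0012, 0.0083, 0.0, -0.0, -0.0] mm/row 1 deg/row 0.0
row x2 [-0.0, 0.0206, -0.0029, 0.0, -0.0, -0.0] mm/row 2 deg/row 0.0
```

Request:
{"api": "drive_tool", "payload": {"series": [[[0, 0.003, 0.0455, 0, 0, 0], [0, 0.003, 0.0455, 0, 0, 0], [0, 0.001, 0.0083, 0, 0, 0], [0, 0.001, 0.0083, 0, 0, 0], [0, 0, 0, 0, 0, 0]]]}}

```text
clock: 10.07
tcp_pos: [0.5859, 0.1709, 0.143]
orientation: [0.101, 0.67, 0.728, 0.109]
wrist_force: [-0.0, -0.7, -2.1]
finger_gap: 0.011
grip_force: 58.8
```

Request:
{"api": "drive_tool", "payload": {"series": [[[0, 0.001, 0.0083, 0, 0, 0], [0, 0.001, 0.0083, 0, 0, 0], [0, 0, 0, 0, 0, 0]]]}}

```text
clock: 10.45
tcp_pos: [0.5867, 0.171, 0.1411]
orientation: [0.101, 0.67, 0.728, 0.109]
wrist_force: [-0.5, -0.9, -2.7]
finger_gap: 0.0108
grip_force: 58.8
```

Request:
{"api": "drive_tool", "payload": {"series": [[[0, 0.001, 0.0083, 0, 0, 0], [0, 0.001, 0.0083, 0, 0, 0], [0, 0, 0, 0, 0, 0]]]}}

```text
clock: 10.82
tcp_pos: [0.5872, 0.1711, 0.1397]
orientation: [0.101, 0.67, 0.728, 0.108]
wrist_force: [-4.6, -0.9, 2.6]
finger_gap: 0.0112
grip_force: 59.9
```

```bash
python3 - <<'E'
from h import *
t=viewer.read_camera("scene");cv2.imwrite("pics/m2.png",cv2.resize(t[190:330,110:300],None,fx=4,fy=4,interpolation=2)[...,::-1])
E
```

```text
(no output)
```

View pics/m2.png

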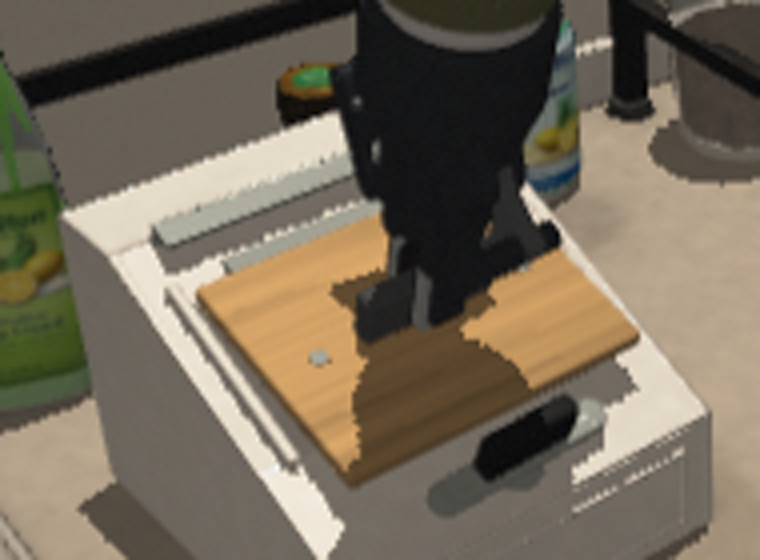

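Request:
{"api": "drive_tool", "payload": {"series": [[[0, -0.0018, -0.013, 0, 0, 0], [0, 0.0206, -0.003, 0, 0, 0], [0, 0.0206, -0.003, 0, 0, 0], [0, 0.0206, -0.003, 0, 0, 0], [0, 0.0206, -0.003, 0, 0, 0], [0, 0, 0, 0, 0, 0]]]}}

```text
clock: 11.62
tcp_pos: [0.5962, 0.1718, 0.1451]
orientation: [0.101, 0.67, 0.728, 0.109]
wrist_force: [-0.1, -0.2, -3.2]
finger_gap: 0.011
grip_force: 58.9
```

Request:
{"api": "drive_tool", "payload": {"series": [[[0, 0.0165, -0.0023, 0, 0, 0], [0, 0.0165, -0.0023, 0, 0, 0], [0, 0.0165, -0.0023, 0, 0, 0], [0, 0, 0, 0, 0, 0]]]}}

```text
clock: 12.12
tcp_pos: [0.6016, 0.1722, 0.1477]
orientation: [0.101, 0.67, 0.728, 0.109]
wrist_force: [-0.2, 0.5, -2.9]
finger_gap: 0.0106
grip_force: 58.9
```

Request:
{"api": "drive_tool", "payload": {"series": [[[0, 0.0165, -0.0023, 0, 0, 0], [0, 0.0165, -0.0023, 0, 0, 0], [0, 0, 0, 0, 0, 0]]]}}

```text
clock: 12.5
tcp_pos: [0.605, 0.1725, 0.1493]
orientation: [0.101, 0.67, 0.728, 0.109]
wrist_force: [-0.3, 0.6, -2.0]
finger_gap: 0.0109
grip_force: 58.9
```

```bash
python3 - <<'E'
from h import *
T,s=now();L=np.linalg.inv(SEAT)@T@np.linalg.inv(LIDTOOL);print((L@[.072,0,0,1])*1e3,(L@[-.06,0,0,1])*1e3,s["wrist_force"],s["ft_torque"])
t=viewer.read_camera("scene");cv2.imwrite("pics/m3.png",cv2.resize(t[200:320,110:270],None,fx=5,fy=5,interpolation=2)[...,::-1])
E
```

```text
[  74.8727    0.2419    0.6106 1000.    ] [ -55.858     0.0889   18.8713 1000.    ] [-0.2578  0.5787 -2.0359] [-0.0611  0.4561 -0.0353]
```

View pics/m3.png

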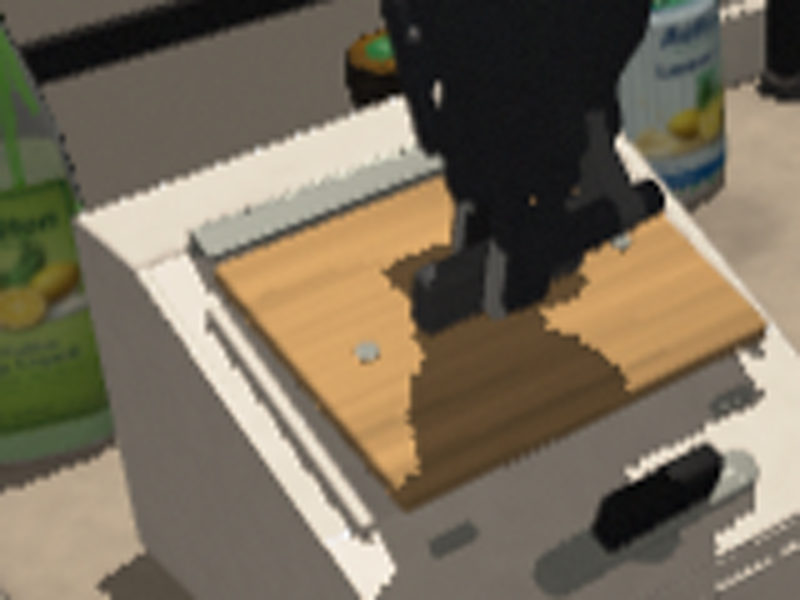

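Request:
{"api": "drive_tool", "payload": {"series": [[[0, 0.0083, -0.0012, 0, 0, 0], [0, 0.0083, -0.0012, 0, 0, 0], [0, 0, 0, 0, 0, 0]]]}}

```text
clock: 12.92
tcp_pos: [0.6053, 0.1726, 0.1493]
orientation: [0.1, 0.67, 0.728, 0.108]
wrist_force: [-5.1, -0.4, -1.8]
finger_gap: 0.0108
grip_force: 59.2
```

Request:
{"api": "drive_tool", "payload": {"series": [[[0, 0.0083, -0.0012, 0, 0, 0], [0, 0, 0, 0, 0, 0]]]}}

```text
clock: 13.18
tcp_pos: [0.6054, 0.1727, 0.1492]
orientation: [0.099, 0.67, 0.728, 0.107]
wrist_force: [-7.4, -0.0, -1.4]
finger_gap: 0.0106
grip_force: 59.4
```

Request:
{"api": "drive_tool", "payload": {"series": [[[0, -0.0195, 0.0028, 0, 0, 0], [0, -0.0195, 0.0028, 0, 0, 0], [0, 0, 0, 0, 0, 0], [0, 0, 0, 0, 0, 0]]]}}

```text
clock: 13.68
tcp_pos: [0.6039, 0.1724, 0.149]
orientation: [0.101, 0.67, 0.728, 0.109]
wrist_force: [-0.0, 0.1, -2.2]
finger_gap: 0.0109
grip_force: 58.9
```

```bash
python3 - <<'E'
from h import *
T,s=now();L=np.linalg.inv(SEAT)@T@np.linalg.inv(LIDTOOL);t=(L@[.072,0,0,1])*1e3;print(t,s["wrist_force"],s["ft_torque"],Ro.from_matrix(L[:3,:3]).as_rotvec(degrees=True))
row(T,ins(t[0],t[2],3),4);row(ins(t[0],t[2],3),ins(t[0],t[2],0),3);row(ins(t[0],t[2],0),ins(t[0],t[2]-1,0),1)
E
```

```text
[  73.8583    0.1936    0.8792 1000.    ] [-0.0162  0.1122 -2.1981] [-0.0089  0.4202  0.0203] [-0.0677  7.8788  0.0685]
row x4 [-0.0003, -0.004, 0.0128, -0.0068, 0.0001, 0.0001] mm/row 2 deg/row 1.2
row x3 [-0.0, -0.0033, 0.0105, -0.0056, -0.0, 0.0] mm/row 1 deg/row 1.0
row x1 [-0.0, 0.0, 0.0083, 0.0, -0.0, 0.0] mm/row 1 deg/row 0.0
```

Request:
{"api": "drive_tool", "payload": {"series": [[[0, -0.007, 0.0128, -0.0068, 0, 0], [0, -0.005, 0.0128, -0.0068, 0, 0], [0, -0.004, 0.0128, -0.0068, 0, 0], [0, -0.004, 0.0128, -0.0068, 0, 0], [0, 0, 0, 0, 0, 0]]]}}

```text
clock: 14.3
tcp_pos: [0.6021, 0.1723, 0.1414]
orientation: [0.129, 0.665, 0.723, 0.139]
wrist_force: [-0.1, -0.4, -2.2]
finger_gap: 0.0108
grip_force: 58.9
```

Request:
{"api": "drive_tool", "payload": {"series": [[[0, -0.0033, 0.0105, -0.0056, 0, 0], [0, -0.0033, 0.0105, -0.0056, 0, 0], [0, 0, 0, 0, 0, 0]]]}}

```text
clock: 14.68
tcp_pos: [0.6029, 0.1723, 0.139]
orientation: [0.141, 0.662, 0.72, 0.152]
wrist_force: [-0.2, -1.1, -1.8]
finger_gap: 0.0104
grip_force: 58.9
```

Request:
{"api": "drive_tool", "payload": {"series": [[[0, -0.0033, 0.0105, -0.0056, 0, 0], [0, 0, 0, 0, 0, 0]]]}}

```text
clock: 14.92
tcp_pos: [0.6031, 0.1723, 0.1377]
orientation: [0.147, 0.661, 0.718, 0.158]
wrist_force: [0.7, 0.2, -1.8]
finger_gap: 0.0108
grip_force: 58.9
```

Request:
{"api": "drive_tool", "payload": {"series": [[[0, 0, 0.0083, 0, 0, 0], [0, 0, 0, 0, 0, 0]]]}}

```text
clock: 15.18
tcp_pos: [0.6036, 0.1724, 0.1374]
orientation: [0.147, 0.661, 0.719, 0.158]
wrist_force: [-4.6, -0.7, 2.9]
finger_gap: 0.0106
grip_force: 59.8
```

Request:
{"api": "drive_tool", "payload": {"series": [[[0, 0, 0.006, 0, 0, 0], [0, 0, 0, 0, 0, 0]]]}}

```text
clock: 15.42
tcp_pos: [0.6036, 0.1725, 0.1373]
orientation: [0.147, 0.661, 0.719, 0.158]
wrist_force: [-10.0, -1.5, 8.6]
finger_gap: 0.0107
grip_force: 61.0
```

```bash
python3 - <<'E'
from h import *
T,s=now();L=np.linalg.inv(SEAT)@T@np.linalg.inv(LIDTOOL);t=L[:3,3]*1e3;print(t,s["wrist_force"],s["ft_torque"],Ro.from_matrix(L[:3,:3]).as_rotvec(degrees=True))
E
```

```text
[0.4838 0.1933 0.0968] [-9.9819 -1.463   8.599 ] [-0.3219  1.4158 -0.1038] [-0.0696  0.0337  0.0886]
```

Request:
{"api": "drive_tool", "payload": {"series": [[[0, 0, -0.012, 0, 0, 0], [0, 0, 0, 0, 0, 0], [0, 0, 0, 0, 0, 0], [0, 0, 0, 0, 0, 0], [0, 0, -0.1, 0, 0, 0], [0, 0, -0.25, 0, 0, 0], [0, 0, -0.25, 0, 0, 0], [0, -0.15, -0.25, 0, 0, 0], [0, -0.2, -0.25, 0, 0, 0], [0, -0.2, -0.1, 0, 0, 0], [0, -0.2, 0, 0, 0, 0], [0, 0, 0, 0, 0, 0], [0, 0, 0, 0, 0, 0]]], "jaw": -0.2}}

```text
clock: 17.05
tcp_pos: [0.4627, 0.1609, 0.2315]
orientation: [0.148, 0.661, 0.718, 0.159]
wrist_force: [0.6, -0.6, -0.6]
finger_gap: 0.0342
grip_force: 0.0
```

```bash
python3 - <<'E'
from h import *
T,s=now();print(T[:3,3],s["finger_gap"],s["joint_pos"])
a=viewer.read_camera("wrist");cv2.imwrite("pics/w5.png",a[...,::-1])
for n in("lid","latch_wing"):
    print(n,[(round(d["score"],2),np.round(d["location"]).tolist(),int(d["region"].sum())) for d in models.silhouettes(n,"wrist")][:3])
cw=cam("wrist",s)
P=np.array([(-92,23,36),(-92,-23,36),(-92,46,12),(-92,-46,12),(-60,58,5),(-60,-58,5),(66,75,13),(66,-75,13),(60,75,9),(60,-75,9),(-60,-75,9),(-60,75,9),(0,33,35)])/1e3
print(proj(cw,P@SEAT[:3,:3].T+SEAT[:3,3]).round(1).tolist())
E
```

```text
[0.4627 0.1609 0.2315] 0.03420532201052904 [ 0.2013 -0.1743 -0.6116  0.6983 -0.0515  1.6777]
lid [(0.6, [457.0, 206.0], 34109)]
latch_wing [(0.64, [324.0, 212.0], 2602)]
[[322.5, 197.2], [322.8, 263.1], [322.9, 156.5], [323.3, 279.6], [369.2, 137.8], [364.4, 290.1], [561.4, 112.8], [526.9, 314.6], [549.4, 112.6], [516.9, 312.1], [364.2, 312.0], [370.6, 112.3], [465.5, 181.8]]
```

View pics/w5.png

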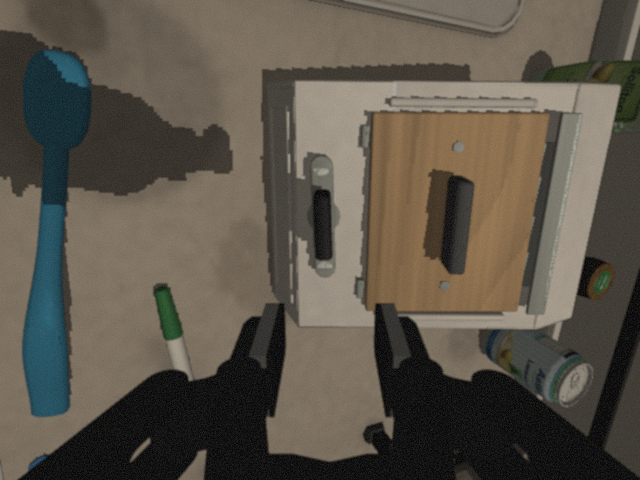

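```bash
cat >> h.py <<'E'
def latch(z,ang=0): # tool at latch axis, z mm above seat, turned ang deg about seat z
    return SEAT@M(Ro.from_euler("z",ang,degrees=True).as_matrix()@G,[-.0915,0.0005,z/1e3])
E
python3 - <<'E'
from h import *
T,s=now()
row(T,latch(60),4);row(latch(60),latch(26),3)
row(latch(35),latch(35,90),12)
E
```

```text
row x4 [0.0008, -0.0072, 0.2246, 0.0, 0.0001, 0.0001] mm/row 27 deg/row 0.0
row x3 [0.0, 0.0, 0.0944, 0.0, -0.0, 0.0] mm/row 11 deg/row 0.0
row x12 [-0.0, -0.0, 0.0, -0.0, -0.0, -0.0417] mm/row 0 deg/row 7.5
```

Request:
{"api": "drive_tool", "payload": {"series": [[[0.001, -0.007, 0.2246, 0, 0, 0], [0.001, -0.007, 0.2246, 0, 0, 0], [0.001, -0.007, 0.2246, 0, 0, 0], [0.001, -0.007, 0.2246, 0, 0, 0], [0, 0, 0.0944, 0, 0, 0], [0, 0, 0.0944, 0, 0, 0], [0, 0, 0.0944, 0, 0, 0], [0, 0, 0, 0, 0, 0], [0, 0, 0, 0, 0, 0]]]}}

```text
clock: 18.32
tcp_pos: [0.5184, 0.1658, 0.1008]
orientation: [0.147, 0.661, 0.718, 0.159]
wrist_force: [0.4, 0.0, 0.4]
finger_gap: 0.0339
grip_force: 0.0
```

```bash
python3 - <<'E'
from h import *
T,s=now();print((np.linalg.inv(SEAT)@T)[:3,3]*1e3,s["wrist_force"])
E
```

```text
[-92.4068   0.5826  26.2809] [0.3923 0.0378 0.426 ]
```

Request:
{"api": "drive_tool", "payload": {"series": [[[0, 0, 0, 0, 0, 0], [0, 0, 0, 0, 0, 0], [0, 0, 0, 0, 0, 0], [0, 0, 0, 0, 0, 0], [0, 0, 0, 0, 0, 0]]], "jaw": -1, "grip_force": 80}}

```text
clock: 18.95
tcp_pos: [0.5184, 0.1659, 0.1011]
orientation: [0.147, 0.661, 0.718, 0.159]
wrist_force: [-4.6, 0.2, 5.4]
finger_gap: 0.0103
grip_force: 78.2
```

Request:
{"api": "drive_tool", "payload": {"series": [[[0, 0, -0.025, 0, 0, 0], [0, 0, -0.025, 0, 0, 0], [0, 0, -0.028, 0, 0, 0], [0, 0, 0, 0, 0, 0], [0, 0, 0, 0, 0, 0]]]}}

```text
clock: 19.58
tcp_pos: [0.5147, 0.1656, 0.1089]
orientation: [0.147, 0.661, 0.718, 0.159]
wrist_force: [5.8, 1.3, -6.9]
finger_gap: 0.0102
grip_force: 77.9
```

```bash
python3 - <<'E'
from h import *
T,s=now();print((np.linalg.inv(SEAT)@T)[:3,3]*1e3,(np.linalg.inv(SEAT[:3,:3])@s["wrist_force"]))
E
```

```text
[-92.3507   0.6337  35.1795] [ 2.3966  0.7775 -8.7342]
```

Request:
{"api": "drive_tool", "payload": {"series": [[[0, 0, 0, 0, 0, -0.0417], [0, 0, 0, 0, 0, -0.0417], [0, 0, 0, 0, 0, -0.0417], [0, 0, 0, 0, 0, -0.0417], [0, 0, 0, 0, 0, 0]]]}}

```text
clock: 20.2
tcp_pos: [0.5147, 0.1655, 0.1087]
orientation: [0.183, 0.452, 0.865, 0.115]
wrist_force: [6.1, 0.9, -6.7]
finger_gap: 0.0103
grip_force: 77.9
```

Request:
{"api": "drive_tool", "payload": {"series": [[[0, 0, 0, 0, 0, -0.0417], [0, 0, 0, 0, 0, -0.0417], [0, 0, 0, 0, 0, -0.0417], [0, 0, 0, 0, 0, -0.0417], [0, 0, 0, 0, 0, -0.0417], [0, 0, 0, 0, 0, -0.0417], [0, 0, 0, 0, 0, -0.0417], [0, 0, 0, 0, 0, -0.0417], [0, 0, 0, 0, 0, 0], [0, 0, 0, 0, 0, 0]]]}}

```text
clock: 21.45
tcp_pos: [0.5146, 0.1654, 0.1087]
orientation: [0.216, -0.041, 0.975, 0.008]
wrist_force: [6.2, 0.3, -6.1]
finger_gap: 0.0103
grip_force: 77.9
```

```bash
python3 - <<'E'
from h import *
T,s=now();D=np.linalg.inv(SEAT)@T;print(D[:3,3]*1e3,(np.linalg.inv(SEAT[:3,:3])@s["wrist_force"]),np.linalg.inv(SEAT[:3,:3])@s["ft_torque"],s["joint_pos"])
print(Ro.from_matrix(D[:3,:3]@G.T).as_rotvec(degrees=True))
E
```

```text
[-92.5015   0.4837  35.0767] [ 3.059  -0.191  -8.1383] [ 0.0784 -0.186   0.0671] [ 0.1869  0.0557 -0.7367  0.3446 -0.0454  0.0927]
[-0.0361  0.0667 90.1443]
```

Request:
{"api": "drive_tool", "payload": {"series": [[[0, 0, 0.015, 0, 0, 0], [0, 0, 0.014, 0, 0, 0], [0, 0, 0.012, 0, 0, 0], [0, 0, 0, 0, 0, 0], [0, 0, 0, 0, 0, 0]]]}}

```text
clock: 22.08
tcp_pos: [0.5165, 0.1655, 0.1046]
orientation: [0.216, -0.041, 0.975, 0.008]
wrist_force: [1.1, 0.3, -2.0]
finger_gap: 0.0101
grip_force: 79.0
```

```bash
python3 - <<'E'
from h import *
T,s=now();D=np.linalg.inv(SEAT)@T;print(D[:3,3]*1e3,(np.linalg.inv(SEAT[:3,:3])@s["wrist_force"]))
E
```

```text
[-92.5345   0.4716  30.5567] [ 0.155   0.2069 -2.2327]
```

Request:
{"api": "drive_tool", "payload": {"series": [[[0, 0, 0, 0, 0, 0], [0, 0, 0, 0, 0, 0], [0, 0, 0, 0, 0, 0], [0, 0, -0.1, 0, 0, 0], [0, 0, -0.25, 0, 0, 0], [0, 0, -0.3, 0, 0, 0], [0, 0, -0.3, 0, 0, 0], [0, 0, -0.3, 0, 0, 0], [0, 0, 0, 0, 0, 0], [0, 0, 0, 0, 0, 0]]], "jaw": -0.2}}

```text
clock: 23.32
tcp_pos: [0.453, 0.1606, 0.2404]
orientation: [0.216, -0.041, 0.975, 0.008]
wrist_force: [0.5, 0.0, -0.0]
finger_gap: 0.034
grip_force: 0.0
```

```bash
python3 - <<'E'
from h import *
T,s=now();print(T[:3,3],s["finger_gap"],s["wrist_force"])
a=viewer.read_camera("wrist");b=viewer.read_camera("scene")
w=np.rot90(a[:,:]);o=np.hstack([cv2.resize(a,(400,300)),cv2.resize(b[190:340,110:310],(400,300),interpolation=2)])
cv2.imwrite("pics/w6.png",o[...,::-1])
cw=cam("wrist",s)
P=np.array([(-46,0,16),(-138,0,16),(60,75,9),(60,-75,9),(-60,-75,9),(-60,75,9)])/1e3
print(proj(cw,P@SEAT[:3,:3].T+SEAT[:3,3]).round(1).tolist())
for n in("lid","latch_wing"):
    print(n,[(round(d["score"],2),np.round(d["location"]).tolist(),cv2.minAreaRect(np.argwhere(d["region"]).astype(np.float32))) for d in models.silhouettes(n,"wrist")][:2])
E
```

```text
[0.453  0.1606 0.2404] 0.03404742835435075 [ 0.541   0.0055 -0.0362]
[[327.3, 275.1], [327.5, 154.8], [413.2, 384.1], [241.1, 383.7], [231.2, 254.7], [423.5, 255.3]]
lid [(0.78, [329.0, 302.0], ((321.5, 328.5), (189.0, 137.0), 90.0))]
latch_wing [(0.6, [330.0, 212.0], ((214.0, 329.0), (22.0, 118.0), 90.0))]
```

View pics/w6.png

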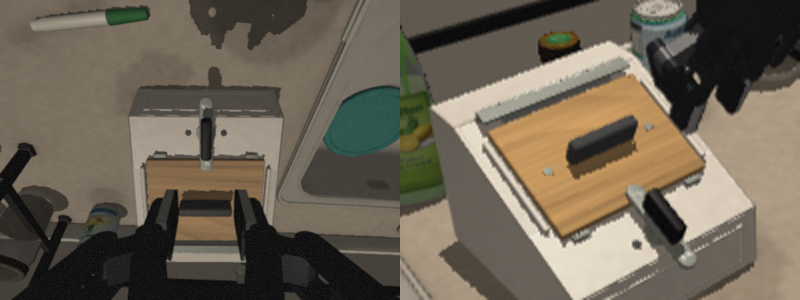

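The final picture shows the lid flat under the lip and behind the stops. The latch points straight up the slope over the lid's lower edge (wrist view, about (205,100)–(205,165) in the left half). The gripper is clear.

```bash
python3 -c "
from workcell import order
print(order.hand_in())"
```

```text
the job is handed in; nothing more can be done
None
```

The bin is closed: the lid sits flat in its seat with its tongue under the lip, the latch clamps it pointing straight up the slope, and the job was handed in at about 23 s; the judge returned no verdict.

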